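# Tare the bench scale through its push-latch cover

### The arm

A 7-joint arm with a two-finger parallel gripper is mounted at the origin on the work surface. World frame = base frame: x ahead of the robot, y to its left, z up, the work surface at z = 0. Lengths are in m, angles in rad, forces in N, time in s.
With the tool pointing down it reaches from about 0.4 to 0.85 m from the base axis. Payload 10.4 kg.
Tool frame: the origin (TCP) lies midway between the tips of the shut fingers; the grasp point (between the pads) lies 19 mm behind it (manip.hold_point_z is the distance from the TCP to the grasp point, in m); z points along the fingers, y is the line along which they close (so a half turn about z gives the same grasp; the last joint's range is limited). The gripper opens to 85 mm and grips with 20 to 120 N. Pads are 22 mm wide; open, the fingers measure 114 mm over their backs; the gripper's body (76 mm by 85 mm) begins 54 mm behind the grasp point. The pads swing forward as they close: fully open they stand 13 mm farther back than shut.
Start: joints at [-1.177, 0.332, -0.065, 1.46, 0.022, 1.35, -0.088], TCP at [0.253, 0.572, 0.231] pointing down, gripper open.
Joint ranges: [-2.6, 2.6], [-0.5, 2.12], [-1.47, 1.34], [0.16, 2.42], [-1.27, 4.41], [0.06, 2.06], [-2.6, 2.6]. Speed limits (rad/s): [2.22, 2.22, 2.79, 2.79, 3.14, 3.14, 3.14].

### API

Orientations are given as a unit quaternion [x, y, z, w].
In Python, from workcell import manip, eyes, job gives the robot as it stands.
- The arm moves only by the shell command python3 -m crank 'ROWS' [FORCE]. ROWS is JSON, a list that holds one entry, the list of rows, each a list of 7 numbers: the finger opening in cm, from 0 to 8.54, then the shift along the world's x, y, z in cm, then the turn, a rotation vector about the world's x, y, z in degrees. In form: [[[hand, x, y, z, ax, ay, az], ...]]. A call has 1 to 20 rows; each row shifts and turns the commanded pose from where the row before left it; what a row does not reach is not made up. A row lasts 1/8 s, in which the tool goes at most 62.5 mm and 10.7 degrees, less where a joint would pass 70% of its speed; a pose out of reach is approached as far as the arm can. A call with a gripper value outside its range is refused whole. The fingers move at their own pace and stop on an object; FORCE is the grip in N (left out, the last holds). Time passes only in rows, so rows that do not move let the fingers close. It gives the time, the measured TCP pose, the force, the opening and the grip force at its end, in the units of the state.
- manip.get_obs(): the state, without advancing time (a new reading comes with each control period).
- eyes.camera(name): name is "scene" or "top"; returns (picture, depth): 384x512x3 uint8, red, green, blue; 384x512 float32, m along the optical axis (not along the pixel's ray), 0 where there is no reading.
- eyes.camera_params(name): a dict with "fx", "fy", "cx", "cy" (pixels), "world_from_camera" (4x4, takes a point from camera to world coordinates). Camera axes: x right, y down, z forward; pixel columns grow to the right and rows downward; lengths in m; the calibration is good to about 2 mm. A picture is of the moment at which its call begins. camera_params takes no time and is no camera call.
- job.hand_in(): hands the job in; it is judged then, once.
The state is a dict: "clock": time; "joint_pos": joint angles; "joint_velocities": joint speeds; "tau": joint torques, N m; "position": TCP position; "ee_rot": TCP orientation; "ft_force": force on the tool from outside, world axes, zero at the start; "torque": the same for the moment, N m; "grip_width": opening from 0.0 (shut) to 1.0 (fully open); "grasp_force": force on a finger pad.
Only numpy, scipy, OpenCV 4.12 (cv2) and the standard library are available. Lean on these libraries where they do the work, as an engineer would, in place of code of your own. Each camera call takes 0.05 s, during which the arm holds its last target. There are 200 camera calls.

### The job

The cup on the bench scale has to be tared. Press the free edge of the flat cover at the right of the scale's top to pop it open, press the round button under it all the way down, then push the cover back down past its latch so that it stays shut by itself, and take the hand away. Only press and push, with closed fingertips: lift nothing, and leave the cup and the other things on the bench where they stand.

Things in the scene. Friction and masses are not known exactly. Their poses are not given: they have to be found in the camera images.
- scale: Low stainless bench scale, fixed, 210 (x) x 300 (y) x 74 mm high. Origin: middle of its underside on the bench; x points to its back, y to its left, z up. Left half: block 62 mm high with a round weighing pan, 120 mm across, top at 74 mm, the cup on it. Right half (middle at y = -75 mm): control bay under a flat cover.
- bay_floor (a point): Middle of the control bay's floor, 30 mm above the bench, axes as the scale's. Front open; behind the hinge a block with its top 54 mm above the bench; at the right end a wall 8 mm thick, top at 51 mm. A black latch casing (30 x 44 mm, top at 42 mm) stands on the floor 30 mm in front of this point and 36 mm to its left, beside the button.
- cover (a joint): Angle (rad) of the cover: 0 latched shut and level, 1.3 fully open against its stop, -0.07 pressed in against its lower stop (free edge 8 mm lower). Push-latch: pressed to below -0.06 and let go, a latched cover springs open to 1.3 by itself in about 2 s, as far as the finger makes way; an open one pushed down to below -0.06 and let go rises to 0 and stays latched. Pressed again, it opens again.
- cover_hinge (a point): Middle of the cover's hinge line, at its back edge, fixed on the scale, 62 mm above the bench. The hinge line runs along this frame's y; x points to the back of the scale, z up. The shut cover, a plain grey plate 6 mm thick and 120 mm wide, reaches from here 120 mm towards -x, its top face 65 mm above the bench; it swings up and back about this line.
- cover_press (a point): The place to press: on the cover's upper (outer) face, 100 mm from the hinge line, 20 mm from the free edge, midway along it. Moves with the cover; z points out of the outer face, x towards the hinge. About 3 to 4 N here works the latch and the force rises sharply at the lower stop: 6 to 10 N is plenty. The opening spring (1 to 3 N here) resists all the way when shutting.
- tare (a joint): Travel (m) of the button: 0 = up, 0.006 = fully down. A spring returns it; fully down takes about 5 N.
- tare_top (a point): Middle of the top of the round grey button, 28 mm across, on a black base 44 mm across in the bay; with the button up its top is 52 mm above the bench and 95 mm in front of the hinge line, 16 mm right of the cover's middle. It can be pressed from straight above when the cover is fully open.
- cup: White plastic cup, 64 mm across, 75 mm high, on the weighing pan (leave alone). Origin: centre of its underside.
- jar: Glass jar with white lid, 60 mm across, 85 mm high, in front of the scale (leave alone). Origin: centre of its underside.
- wash_bottle: White plastic bottle, 64 mm across, 160 mm high, left of the scale (leave alone). Origin: centre of its underside.
- weight: Steel calibration weight with a knob, 38 mm across, 58 mm high, in front of the scale (leave alone). Origin: centre of its underside.
- dish: Shallow open glass dish, 90 mm across, 14 mm high, in front of the control bay (leave alone). Origin: centre of its underside.
- spoon: Steel spoon, 170 mm long, lying along its x axis right of the scale (leave alone). Origin on its underside.

How it is judged:
By the outcome, as a careful person would: the job done as asked, in the order asked, and still so for the second after the job is handed in, with the robot touching nothing.
It also fails if it takes over 56 s, if anything falls off the work surface, if the arm or the gripper's body presses on something with over 40 N, if the wrist force passes 120 N, or if a joint passes its speed limit or range.

## Working session

There is one attempt and no reset: what is moved stays moved. The work goes in short steps, Python scripts to look and compute and a shell command to move; the robot and the scene stay as the last step left them, time stands still between calls to the robot, and variables do not carry over. Pictures are saved under pics/ and viewed, at most 10 in all, crops included, and the job is handed in when it is done.

```bash
mkdir -p pics
cat > h.py <<'E'
import numpy as np,cv2
from workcell import manip,eyes,job
def snap(n,f):
    im,d=eyes.camera(n); cv2.imwrite(f'pics/{f}.png',im[...,::-1]); np.save(f'pics/{f}.npy',d); return im,d
def pts(n,d):
    p=eyes.camera_params(n); v,u=np.indices(d.shape); c=np.stack([(u-p['cx'])/p['fx']*d,(v-p['cy'])/p['fy']*d,d],-1)
    T=np.array(p['world_from_camera']); return c@T[:3,:3].T+T[:3,3]
def pix(n,P):
    p=eyes.camera_params(n); T=np.linalg.inv(np.array(p['world_from_camera'])); c=T[:3,:3]@P+T[:3,3]; return p['fx']*c[0]/c[2]+p['cx'],p['fy']*c[1]/c[2]+p['cy']
E
python3 - <<'E'
from h import *
for n in('top','scene'):
    im,d=snap(n,n+'0'); T=np.array(eyes.camera_params(n)['world_from_camera']); print(n,T[:3,3].round(3),T[:3,2].round(2))
a=cv2.imread('pics/top0.png');b=cv2.imread('pics/scene0.png')
o=manip.get_obs();print(o['clock'],o['ft_force'],o['ee_rot'])
E
```

```text
top [0.391 0.097 0.843] [ 0.16 -0.03 -0.99]
scene [0.73  0.462 0.724] [-0.27 -0.48 -0.83]
0.1 [0.12872732 0.5241737  0.42555331] [ 2.06900778e-01  9.78361706e-01 -6.52851181e-04 -1.19530841e-04]
```

View pics/top0.png

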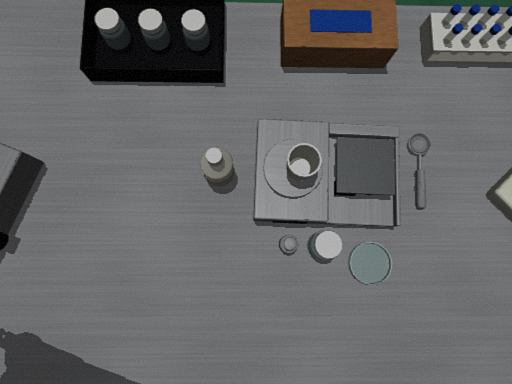

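View pics/scene0.png

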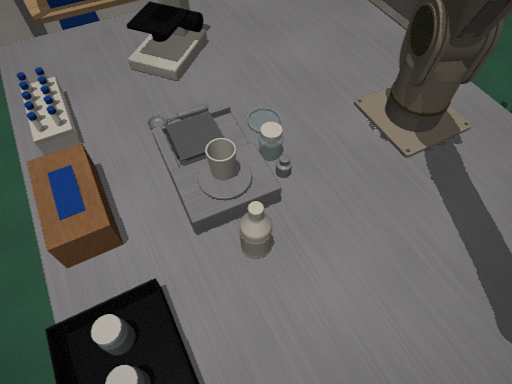

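The top view shows the scale at about (255–400, 120–228), with the dark shut cover at about (335–397, 136–196). The cup is at (304,160), the jar at (326,246), the weight at (289,244), the dish at (370,263) and the spoon at (420,170). Next I'll measure the cover.

Run:
```python
from h import *
im=cv2.imread('pics/top0.png'); d=np.load('pics/top0.npy'); P=pts('top',d)
g=im.max(2); m=np.zeros(g.shape,np.uint8); R=(slice(128,204),slice(328,403))
print('z around', P[166,350:395:10,2].round(4), 'bench',P[300,200].round(4))
m[R]=((g[R]<75)&(abs(P[R][...,2]-.065)<.008))
m=cv2.morphologyEx(m,cv2.MORPH_OPEN,np.ones((5,5)))
c=max(cv2.findContours(m,0,1)[0],key=cv2.contourArea)
(cx,cy),s,a=cv2.minAreaRect(c); box=cv2.boxPoints(((cx,cy),s,a)); print(box,s,a)
p=eyes.camera_params('top');T=np.array(p['world_from_camera'])
def ray(u,v,z):
    r=T[:3,:3]@[(u-p['cx'])/p['fx'],(v-p['cy'])/p['fy'],1]; return T[:3,3]+r*(z-T[2,3])/r[2]
W=np.array([ray(u,v,.065) for u,v in box]);print(W.round(4),'mean',W.mean(0).round(4),'sides',np.linalg.norm(np.diff(W,axis=0),axis=1).round(4))
# scale outline at height: high points
M=((P[...,2]>.045)&(P[...,2]<.07)); M[:110]=0;M[235:]=0;M[:,:250]=0;M[:,405:]=0
M=cv2.morphologyEx(M.astype(np.uint8),cv2.MORPH_OPEN,np.ones((3,3)))
q=P[M>0][:,:2].astype(np.float32); print('scale rect',cv2.minAreaRect(q))
# cover from second view
d2=np.load('pics/scene0.npy');P2=pts('scene',d2);i2=cv2.imread('pics/scene0.png').max(2)
k=(i2<75)&(abs(P2[...,2]-.065)<.006);k[:95]=0;k[170:]=0;k[:,:140]=0;k[:,250:]=0
k=cv2.morphologyEx(k.astype(np.uint8),cv2.MORPH_OPEN,np.ones((5,5)))
print('scene cover',cv2.minAreaRect(P2[k>0][:,:2].astype(np.float32)),np.median(P2[k>0][:,2]))
for n,u,v,z in(('jar',328,239,.085),('dish',370,263,.014),('cup',304,152,.149)):print(n,ray(u,v,z).round(3))
```

```text
z around [0.0629 0.063  0.069  0.0664 0.0642] bench [ 0.3002  0.1912 -0.0022]Traceback (most recent call last):
  File "<stdin>", line 7, in <module>
ValueError: max() iterable argument is empty
```

Run:
```python
from h import *
im=cv2.imread('pics/top0.png'); d=np.load('pics/top0.npy'); P=pts('top',d)
g=im.max(2); print(g[166,326:404:3],g[126:206:3,365])
m=np.zeros(g.shape,np.uint8); R=(slice(128,210),slice(329,403)); thr=int(g[150:180,350:385].mean())+18
m[R]=g[R]<thr
m=cv2.morphologyEx(m,cv2.MORPH_OPEN,np.ones((9,9)))
c=max(cv2.findContours(m,0,1)[0],key=cv2.contourArea)
p=eyes.camera_params('top');T=np.array(p['world_from_camera'])
def ray(u,v,z):
    r=T[:3,:3]@[(u-p['cx'])/p['fx'],(v-p['cy'])/p['fy'],1]; return T[:3,3]+r*(z-T[2,3])/r[2]
W=np.array([ray(u,v,.065)[:2] for u,v in c[:,0]],np.float32);r=cv2.minAreaRect(W);print(thr,cv2.boundingRect(c),r,cv2.boxPoints(r).round(4).tolist())
M=((P[...,2]>.045)&(P[...,2]<.07)); M[:110]=0;M[235:]=0;M[:,:250]=0;M[:,405:]=0
M=cv2.morphologyEx(M.astype(np.uint8),cv2.MORPH_OPEN,np.ones((3,3)))
print('scale rect',cv2.minAreaRect(P[M>0][:,:2].astype(np.float32)))
d2=np.load('pics/scene0.npy');P2=pts('scene',d2);i2=cv2.imread('pics/scene0.png').max(2)
print(i2[135,150:250:4])
k=np.zeros(i2.shape,np.uint8);Q=(slice(100,168),slice(150,240));k[Q]=i2[Q]<int(i2[128:142,185:200].mean())+18
k=cv2.morphologyEx(k,cv2.MORPH_OPEN,np.ones((9,9)))
q=P2[k>0];q=q[abs(q[:,2]-.065)<.006]
print('scene cover',cv2.minAreaRect(q[:,:2].astype(np.float32)),np.median(q[:,2]))
for n,u,v,z in(('jar',328,239,.085),('dish',370,263,.014),('cup',304,152,.149)):print(n,ray(u,v,z).round(3))
```

```text
[137 129 133  50  84  85  83  85  82  80  83  81  82  83  83  77  83  81
  79  77  82  81  80  58 114 117] [127 123 131  61  75  83  80  82  77  79  86  86  84  83  86  85  82  85
  90  85  82  84  89  64  66 124 125]
100 (334, 134, 63, 66) ((0.5728645920753479, -0.14489030838012695), (0.1267343908548355, 0.13465403020381927), 88.11442565917969) [[0.5034999847412109, -0.20600000023841858], [0.6381000280380249, -0.21040000021457672], [0.6421999931335449, -0.08380000293254852], [0.5077000260353088, -0.07930000126361847]]
scale rect ((0.563079833984375, -0.07170745730400085), (0.3006521165370941, 0.21304385364055634), 87.81355285644531)
[121  94 119 121  94  77  84  83  81  84  82  86  83  82  81  82  82  84
  90 119 117 119 119 119 121]
scene cover ((0.5778656005859375, -0.13828478753566742), (0.13851648569107056, 0.12277010828256607), 86.97240447998047) 0.06465184146268449
jar [ 0.424 -0.061  0.085]
dish [ 0.377 -0.163  0.014]
cup [ 0.578 -0.008  0.149]
```

```bash
python3 -m crank '[[[0,0,0,2.5,0,0,0],[0,0,0,2.5,0,0,0],[0,1.75,-4.48,0,0,0,1.4],[0,1.75,-4.48,0,0,0,1.4],[0,1.75,-4.48,0,0,0,1.4],[0,1.75,-4.48,0,0,0,1.4],[0,1.75,-4.48,0,0,0,1.4],[0,1.75,-4.48,0,0,0,1.4],[0,1.75,-4.48,0,0,0,1.4],[0,1.75,-4.48,0,0,0,1.4],[0,1.75,-4.48,0,0,0,1.4],[0,1.75,-4.48,0,0,0,1.4],[0,1.75,-4.48,0,0,0,1.4],[0,1.75,-4.48,0,0,0,1.4],[0,1.75,-4.48,0,0,0,1.4],[0,1.75,-4.48,0,0,0,1.4],[0,1.75,-4.48,0,0,0,1.4],[0,1.75,-4.48,0,0,0,1.4]]]'; python3 -c "
from h import *
o=manip.get_obs();print(o['joint_pos'])"
```

```text
clock: 2.35
position: [0.5333, -0.1466, 0.2812]
ee_rot: [0.012, 1.0, 0.0, -0.0]
ft_force: [1.0, 0.0, -0.1]
grip_width: 0.002
grasp_force: 0.0
[-0.41062793  0.16015853  0.67756867  1.60847512 -0.10164118  1.40882163
  1.82339977]
```

Go down to about 80 mm, then look to check the tip against the cover.

```bash
python3 -m crank '[[[0,0,0,-5,0,0,0],[0,0,0,-5,0,0,0],[0,0,0,-5,0,0,0],[0,0,0,-3,0,0,0],[0,0,0,-2,0,0,0],[0,0,0,0,0,0,0]]]'
python3 - <<'E'
from h import *
a,_=snap('scene','s1');b,_=snap('top','t1')
c=np.hstack([cv2.resize(a[80:230,110:310],(400,300),interpolation=2),cv2.resize(b[100:250,240:440],(400,300),interpolation=2)])
cv2.imwrite('pics/c1.png',c[...,::-1])
E
```

```text
clock: 3.1
position: [0.5318, -0.1451, 0.0799]
ee_rot: [0.013, 1.0, 0.0, -0.002]
ft_force: [-0.5, 0.6, 0.1]
grip_width: 0.003
grasp_force: 0.0
```

View pics/c1.png

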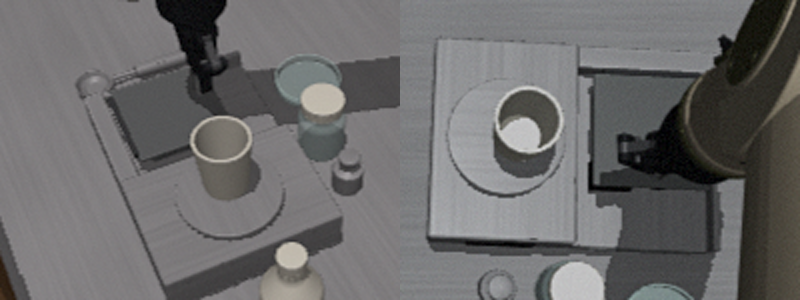

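The crop shows the closed fingertip at about (205,85), above the cover near its free front edge. It is clear of the cup, jar and dish, so I'll press.

```bash
python3 -m crank '[[[0,0,0,-0.8,0,0,0],[0,0,0,-0.4,0,0,0],[0,0,0,-0.3,0,0,0],[0,0,0,-0.3,0,0,0],[0,0,0,-0.2,0,0,0],[0,0,0,0,0,0,0]]]'
```

```text
clock: 3.95
position: [0.533, -0.1453, 0.0613]
ee_rot: [0.013, 1.0, 0.0, -0.0]
ft_force: [-1.1, 1.5, 1.4]
grip_width: -0.002
grasp_force: 1.0
```

```bash
python3 -m crank '[[[0,0,0,-0.2,0,0,0],[0,0,0,-0.1,0,0,0],[0,0,0,0,0,0,0]]]';python3 -m crank '[[[0,0,0,-0.1,0,0,0],[0,0,0,0,0,0,0]]]'
```

```text
clock: 4.32
position: [0.5331, -0.1453, 0.0584]
ee_rot: [0.013, 1.0, 0.0, 0.0]
ft_force: [0.1, 0.5, 2.6]
grip_width: 0.0
grasp_force: 1.3
clock: 4.58
position: [0.5332, -0.1454, 0.0581]
ee_rot: [0.013, 1.0, 0.0, 0.0]
ft_force: [-4.5, 1.7, 12.1]
grip_width: -0.0
grasp_force: 6.2
```

At the stop (12 N). Back off up and forward so the cover can swing open.

```bash
python3 -m crank '[[[0,0,0,3,0,0,0],[0,-1,0,5,0,0,0],[0,-2,0,4,0,0,0],[0,-3,0,3,0,0,0],[0,-3,0,2,0,0,0],[0,0,0,0,0,0,0],[0,0,0,0,0,0,0],[0,0,0,0,0,0,0],[0,0,0,0,0,0,0],[0,0,0,0,0,0,0],[0,0,0,0,0,0,0],[0,0,0,0,0,0,0],[0,0,0,0,0,0,0],[0,0,0,0,0,0,0],[0,0,0,0,0,0,0],[0,0,0,0,0,0,0],[0,0,0,0,0,0,0],[0,0,0,0,0,0,0]]]'
python3 - <<'E'
from h import *
a,_=snap('scene','s2');b,_=snap('top','t2')
c=np.hstack([cv2.resize(a[80:230,110:310],(400,300),interpolation=2),cv2.resize(b[100:250,240:440],(400,300),interpolation=2)])
cv2.imwrite('pics/c2.png',c[...,::-1])
E
```

```text
clock: 6.82
position: [0.443, -0.1453, 0.2273]
ee_rot: [0.013, 1.0, 0.0, -0.0]
ft_force: [0.4, 1.3, 1.0]
grip_width: -0.001
grasp_force: 0.0
```

View pics/c2.png

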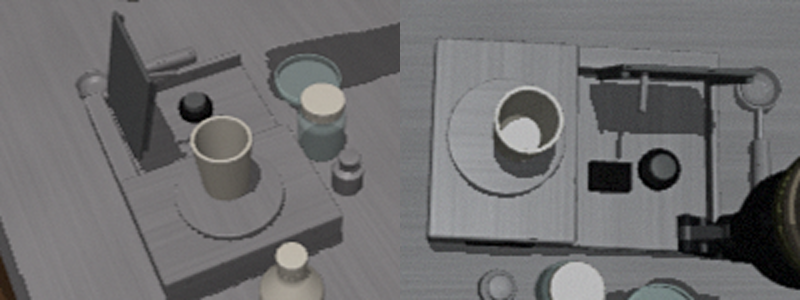

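The cover stands fully open. The button is at crop (660,167), top-view pixel about (370,183), and crop (195,103), scene pixel about (208,131). I'll locate it by ray casting.

Run:
```python
from h import *
def ray(n,u,v,z):
    p=eyes.camera_params(n);T=np.array(p['world_from_camera']);r=T[:3,:3]@[(u-p['cx'])/p['fx'],(v-p['cy'])/p['fy'],1]; return T[:3,3]+r*(z-T[2,3])/r[2]
for n,f,(u,v),w in(('top','t2',(370,183),16),('scene','s2',(208,131),13)):
    g=cv2.imread(f'pics/{f}.png').max(2); k=np.zeros_like(g);s=(slice(v-w,v+w),slice(u-w,u+w)); k[s]=g[s]<35
    k=cv2.morphologyEx(k,cv2.MORPH_CLOSE,np.ones((3,3)))
    num,l,st,ce=cv2.connectedComponentsWithStats(k);i=1+st[1:,4].argmax()
    c=max(cv2.findContours((l==i).astype(np.uint8),0,1)[0],key=cv2.contourArea);e=cv2.fitEllipse(c)
    print(n,st[i],e,'base@.042',ray(n,*e[0],.042).round(4))
    t=np.zeros_like(g);t[s]=(g[s]>=35)*1; H=cv2.drawContours(np.zeros_like(g),[cv2.convexHull(c)],-1,1,-1)
    t=t*cv2.erode(H,np.ones((3,3)));print('top?',t.sum(), ray(n,*(np.argwhere(t>0)[:,::-1].mean(0)) ,.052).round(4) if t.sum() else '')
    print(g[v-w:v+w:2,u-w:u+w:2])
# open cover: points
P=pts('top',np.load('pics/t2.npy'));q=P[118:145,325:420].reshape(-1,3)
P2=pts('scene',np.load('pics/s2.npy')).reshape(-1,3)
for Q in(q,P2):
    k=Q[(Q[:,0]>.56)&(Q[:,0]<.68)&(Q[:,1]>-.2)&(Q[:,1]<-.095)&(Q[:,2]>.085)&(Q[:,2]<.2)]
    if len(k)>20: f=np.polyfit(k[:,2],k[:,0]+.03*(k[:,1]+.147),1);print(len(k),k.mean(0).round(3),k.max(0).round(3),k.min(0).round(3),'x at z62,178:',np.polyval(f,[.062,.178]).round(4))
```

```text
top [359 175  21  20 188] ((368.91644287109375, 184.37852478027344), (19.375713348388672, 19.71226692199707), 92.78662872314453) base@.042 [ 0.5391 -0.1589  0.042 ]
top? 138 [ 0.5402 -0.1601  0.052 ]
[[132 130 129 128 133 129 128 129 127 135 133 130 132 125 122 123]
 [134 131 131 135 134 133 132 132 128 136 135 130 135 130 127 129]
 [133 134 131 132 136 127 134 137 127 132 136 129 132 125 126 123]
 [129 138 133 132 138 131 130 138 130 139 142 136 133 123 123 121]
 [129 136 131 131 142  66  24  13   8  29  72 134 135 126 125 126]
 [136 135 128 124  41  15  18  34  68  59  27  29 135 135 125 124]
 [132 138 136  62  10  12  63  93  86  84  85  34  54 133 122 123]
 [ 51 109 118   5  15  21  93  90  88  84  83  74   9 134 127 126]
 [ 15 110 114   1  21  29  99  93  89  83  80  82  24  88 127 123]
 [  9 116 116   4  25  29  81  99  91  85  83  82  15  77 130 127]
 [ 15 111 124   0  18  20  39  95  91  87  88  64   5 114 127 131]
 [ 15 118 142  43   8  22  15  29  54  61  30   7  37 134 127 129]
 [ 17 113 135 125   8   9  24  17  12   1  16  14 110 131 125 129]
 [ 12 113 134 132 122  33   7
[... 596 characters left out ...]
[122 121 121 120 113  95  86  94  96 128 127 122 121]
 [121 119 123  83  87  84  84  84  78  26 131 125 125]
 [118 119 102  36  86  84  82  84  83  18  58 123 119]
 [120 123  72  21  76  88  88  88  57  18  10 126 126]
 [122 127  42  15  41  56  57  48  34  21   4 110 120]
 [123 121  94  15  13  22  26  24  16  19   2 127 122]
 [117 120 122   5   5  14  22  15   6   0 103 172 185]
 [121 120 118 114  43   0   2   0 138 183 125 125 116]
 [120 120 123 125 124 115 111 165 134 104 111 115 117]]
339 [ 0.606 -0.146  0.163] [ 0.627 -0.095  0.181] [ 0.591 -0.2    0.086] x at z62,178: [0.6281 0.6028]
727 [ 0.614 -0.143  0.14 ] [ 0.633 -0.095  0.179] [ 0.571 -0.2    0.085] x at z62,178: [0.6397 0.6016]
```

Button is near (0.540, -0.161), which agrees with the hinge at about x = 0.635. Move above it and down.

```bash
python3 -m crank '[[[0,3,-0.5,0,0,0,0],[0,3.5,-0.5,0,0,0,0],[0,3.2,-0.6,-2,0,0,0],[0,0,0,-4,0,0,0],[0,0,0,-4,0,0,0],[0,0,0,-4,0,0,0],[0,0,0,-2,0,0,0],[0,0,0,-0.5,0,0,0],[0,0,0,-0.4,0,0,0],[0,0,0,0,0,0,0]]]'; python3 -m crank '[[[0,0,0,-0.3,0,0,0],[0,0,0,-0.3,0,0,0],[0,0,0,0,0,0,0]]]'
```

```text
clock: 8.18
position: [0.5406, -0.1614, 0.0592]
ee_rot: [0.013, 1.0, 0.0, 0.001]
ft_force: [0.3, 0.5, 0.1]
grip_width: 0.001
grasp_force: 0.0
clock: 8.55
position: [0.5401, -0.1612, 0.0523]
ee_rot: [0.013, 1.0, 0.0, 0.0]
ft_force: [-0.3, -0.2, -0.1]
grip_width: -0.001
grasp_force: 0.0
```

```bash
python3 -m crank '[[[0,0,0,-0.3,0,0,0],[0,0,0,-0.1,0,0,0],[0,0,0,0,0,0,0]]]'; python3 -m crank '[[[0,0,0,-0.2,0,0,0],[0,0,0,0,0,0,0]]]'; python3 -m crank '[[[0,0,0,-0.1,0,0,0],[0,0,0,0,0,0,0]]]'
```

```text
clock: 8.93
position: [0.5402, -0.1613, 0.0485]
ee_rot: [0.013, 1.0, 0.0, 0.0]
ft_force: [0.1, -0.1, 4.3]
grip_width: 0.001
grasp_force: 1.7
clock: 9.18
position: [0.5402, -0.1613, 0.0464]
ee_rot: [0.013, 1.0, 0.0, 0.0]
ft_force: [-0.2, 0.8, 5.2]
grip_width: 0.003
grasp_force: 2.3
clock: 9.43
position: [0.5402, -0.1613, 0.0461]
ee_rot: [0.013, 1.0, 0.0, 0.0]
ft_force: [-3.7, 1.0, 11.8]
grip_width: -0.003
grasp_force: 6.2
```

The button bottomed out with a sharp force rise. Lift, pass over the cover and come down behind it.

```bash
python3 -m crank '[[[0,0,0,3,0,0,0],[0,0,0,5,0,0,0],[0,0,0,5,0,0,0],[0,0,0,5,0,0,0],[0,0,0,2,0,0,0],[0,3,0.5,0,0,0,0],[0,4,0.5,0,0,0,0],[0,4.5,0.5,0,0,0,0],[0,0,0,-3,0,0,0],[0,0,0,-4,0,0,0],[0,0,0,-1.7,0,0,0],[0,0,0,0,0,0,0]]]'
python3 - <<'E'
from h import *
a,_=snap('scene','s3');b,_=snap('top','t3')
c=np.hstack([cv2.resize(a[60:210,110:310],(400,300),interpolation=2),cv2.resize(b[100:250,240:440],(400,300),interpolation=2)])
cv2.imwrite('pics/c3.png',c[...,::-1])
E
```

```text
clock: 10.92
position: [0.6544, -0.1461, 0.1575]
ee_rot: [0.013, 1.0, 0.0, -0.001]
ft_force: [0.4, -0.1, 0.7]
grip_width: 0.001
grasp_force: 0.0
```

View pics/c3.png

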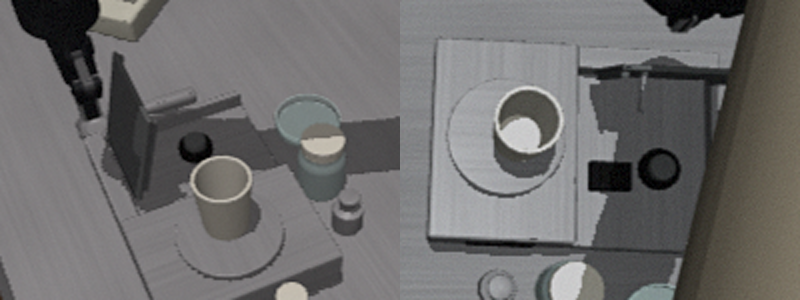

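The finger is behind the open cover (crop left, about (92,105)), clear of everything. Push it down along the arc in half steps.

```bash
python3 -m crank '[[[0,-1.6,0,0,0,0,0],[0,-1.6,0,0,0,0,0],[0,-1,0,-0.3,0,0,0],[0,-0.9,0,-0.3,0,0,0],[0,-0.9,0,-0.5,0,0,0],[0,-0.8,0,-0.5,0,0,0],[0,-0.8,0,-0.7,0,0,0],[0,-0.7,0,-0.6,0,0,0],[0,-0.6,0,-0.8,0,0,0],[0,-0.6,0,-0.8,0,0,0],[0,0,0,0,0,0,0]]]'; python3 -m crank '[[[0,-0.5,0,-0.9,0,0,0],[0,-0.5,0,-0.9,0,0,0],[0,-0.5,0,-0.9,0,0,0],[0,-0.5,0,-0.9,0,0,0],[0,-0.3,0,-0.3,0,0,0],[0,0,0,0,0,0,0]]]'
python3 - <<'E'
from h import *
a,_=snap('scene','s4')
cv2.imwrite('pics/c4.png',cv2.resize(a[60:210,110:310],(600,450),interpolation=2)[...,::-1])
E
```

```text
clock: 12.4
position: [0.5592, -0.1463, 0.1126]
ee_rot: [0.013, 1.0, 0.0, -0.001]
ft_force: [0.9, 1.4, 2.7]
grip_width: 0.003
grasp_force: 0.7
clock: 13.15
position: [0.5362, -0.1463, 0.074]
ee_rot: [0.013, 1.0, 0.0, -0.001]
ft_force: [-1.8, 0.7, 1.9]
grip_width: 0.0
grasp_force: 0.9
```

View pics/c4.png

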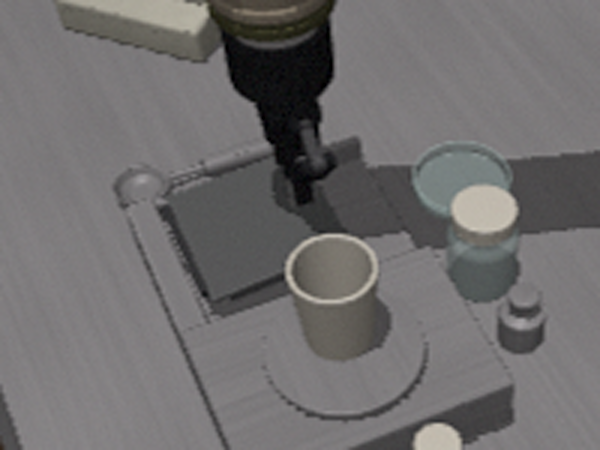

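The cover is nearly shut with the tip on top of it near its free edge, about (303,195). Push past the latch.

```bash
python3 -m crank '[[[0,0,0,-0.4,0,0,0],[0,0,0,-0.4,0,0,0],[0,0,0,-0.4,0,0,0],[0,0,0,-0.3,0,0,0],[0,0,0,0,0,0,0]]]'; python3 -m crank '[[[0,0,0,-0.1,0,0,0],[0,0,0,0,0,0,0]]]'
```

```text
clock: 13.82
position: [0.5369, -0.1463, 0.0591]
ee_rot: [0.013, 1.0, -0.0, -0.0]
ft_force: [-1.6, -0.3, 2.6]
grip_width: -0.002
grasp_force: 1.1
clock: 14.08
position: [0.537, -0.1463, 0.0586]
ee_rot: [0.013, 1.0, 0.0, 0.0]
ft_force: [-2.4, 1.2, 5.1]
grip_width: 0.002
grasp_force: 2.6
```

```bash
python3 -m crank '[[[0,0,0,-0.1,0,0,0],[0,0,0,0,0,0,0]]]'
```

```text
clock: 14.32
position: [0.5371, -0.1464, 0.0583]
ee_rot: [0.013, 1.0, 0.0, 0.0]
ft_force: [-7.2, 1.4, 14.6]
grip_width: -0.004
grasp_force: 7.6
```

At the stop. Release slowly, then retreat and wait over 2 s.

```bash
python3 -m crank '[[[0,0,0,0.4,0,0,0],[0,0,0,1,0,0,0],[0,0,0,3,0,0,0],[0,-1,0,5,0,0,0],[0,-2,0,4,0,0,0],[0,-4,0,3,0,0,0],[0,-3,0,2,0,0,0],[0,0,0,0,0,0,0],[0,0,0,0,0,0,0],[0,0,0,0,0,0,0],[0,0,0,0,0,0,0],[0,0,0,0,0,0,0],[0,0,0,0,0,0,0],[0,0,0,0,0,0,0],[0,0,0,0,0,0,0],[0,0,0,0,0,0,0],[0,0,0,0,0,0,0],[0,0,0,0,0,0,0],[0,0,0,0,0,0,0],[0,0,0,0,0,0,0]]]'
python3 - <<'E'
from h import *
a,da=snap('scene','s5');b,_=snap('top','t5')
c=np.hstack([cv2.resize(a[60:210,110:310],(400,300),interpolation=2),cv2.resize(b[100:250,240:440],(400,300),interpolation=2)])
cv2.imwrite('pics/c5.png',c[...,::-1])
q=pts('scene',da).reshape(-1,3)
for x in(.53,.61):
    k=q[(abs(q[:,0]-x)<.01)&(abs(q[:,1]+.146)<.04)];print(x,np.median(k[:,2]))
E
```

```text
clock: 16.82
position: [0.437, -0.1463, 0.2413]
ee_rot: [0.013, 1.0, 0.0, -0.0]
ft_force: [0.2, 0.1, 0.1]
grip_width: 0.003
grasp_force: 0.0
0.53 0.06478905083654707
0.61 0.06447990703212914
```

View pics/c5.png

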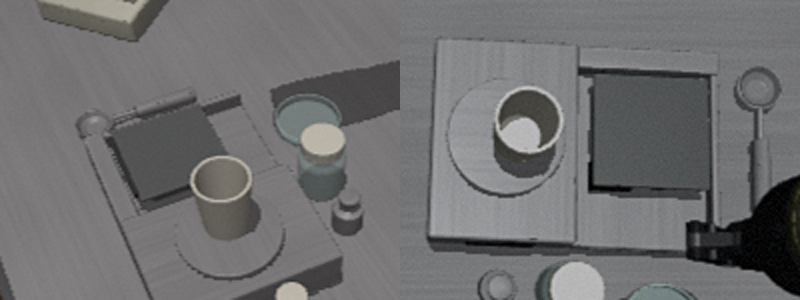

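The cover is shut and level: its face reads 65 mm at both the front and the back. The hand is clear and nothing else has moved.

```bash
python3 -c "
from workcell import job
print(job.hand_in())"
```

```text
the job is handed in; nothing more can be done
None
```

I popped the cover open, pressed the tare button all the way down and pushed the cover back past its latch; it stayed shut and level with the hand clear and nothing else moved, and I handed in at about 17 s.

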